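Flag the failed print

ROBOT

A 7-joint arm with a two-finger parallel gripper is mounted at the origin on the work surface. World frame = base frame: x ahead of the robot, y to its left, z up, the work surface at z = 0. Lengths are in m, angles in rad, forces in N, time in s.
With the tool pointing down it reaches from about 0.4 to 0.85 m from the base axis. Payload 4.5 kg.
Tool frame: the origin (TCP) lies between the finger pads; the fingertips stand 11 mm ahead of it and the grasp point (between the pads) lies 8 mm behind it (r.nose_length is the distance from the TCP to the fingertips, in m); z points along the fingers, y is the line along which they close (so a half turn about z gives the same grasp; the last joint's range is limited). The gripper opens to 88 mm and grips with 3 to 60 N. Pads are 18 mm wide; open, the fingers measure 123 mm over their backs; the gripper's body (75 mm by 187 mm) begins 45 mm behind the grasp point.
Start: joints at [0.034, 0.689, -0.195, 1.565, 0.157, 0.902, -0.215], TCP at [0.625, 0, 0.25] pointing down, gripper open.
Joint ranges: [-3.01, 3.01], [-0.46, 2.08], [-1.47, 1.51], [0.13, 2.56], [-1, 4.14], [0.04, 2.09], [-2.66, 2.66]. Speed limits (rad/s): [2.57, 2.57, 3.14, 3.14, 3.14, 3.14, 3.14].

INTERFACE

Orientations are given as a unit quaternion [x, y, z, w].
In Python, from plant import get_state, snapshot, camera_model, r gives the robot as it stands.
- The arm moves only by the shell command python3 -m inch 'ROWS' [FORCE]. ROWS is text: rows parted by semicolons, each of 7 numbers parted by spaces: the opening, from -1 (shut) to 1 (fully open), then the shift along the tool's x, y, z in m, then the turn, a rotation vector about the tool's x, y, z in rad. A call has 1 to 20 rows; each row shifts and turns the commanded pose from where the row before left it, along the tool's axes as they then stand; what a row does not reach is not made up. A row lasts 1/12 s, in which the tool goes at most 41.7 mm and 7.16 degrees, less where a joint would pass 70% of its speed; a pose out of reach is approached as far as the arm can. A call is refused whole if a number of a shift passes 0.0417 or a number of a turn 0.125, either way. A call with a gripper value outside its range is refused whole. The fingers move at their own pace and stop on an object; FORCE is the grip in N (left out, the last holds). Time passes only in rows, so rows that do not move let the fingers close. It gives the time, the measured TCP pose, the force, the opening and the grip force at its end, in the units of the state.
- get_state(): the state, without advancing time (a new reading comes with each control period).
- snapshot(name): name is "scene" or "side" or "wrist"; returns (picture, depth): 420x560x3 uint8, red, green, blue; 420x560 float32, m along the optical axis (not along the pixel's ray), 0 where there is no reading.
- camera_model(name): a dict with "intrinsics" (3x3 intrinsics, pixels), "dist" ([k1, k2, p1, p2, k3] as OpenCV has them; the pictures are not rectified), "view" (4x4, takes a point from world to camera coordinates). Camera axes: x right, y down, z forward; pixel columns grow to the right and rows downward; lengths in m; the calibration is good to about 2 mm. A picture is of the moment at which its call begins: read the wrist's pose just before it. camera_model takes no time and is no camera call; for the wrist camera it gives the pose at the moment of the call.
- r.finish_job(): hands the job in; it is judged then, once.
The state is a dict: "clock": time; "q": joint angles; "qd": joint speeds; "joint_torque": joint torques, N m; "tool_pos": TCP position; "eef_rot": TCP orientation; "contact_force": force on the tool from outside, world axes, zero at the start; "moment": the same for the moment, N m; "opening": opening from 0.0 (shut) to 1.0 (fully open); "finger_force": force on a finger pad.
Only numpy, scipy, OpenCV 4.12 (cv2) and the standard library are available. Lean on these libraries where they do the work, as an engineer would, in place of code of your own. Each camera call takes 0.05 s, during which the arm holds its last target. There are 200 camera calls.

TASK

One of the chess prints on the build plate failed: it is a pawn that stopped half way, with a flat stem and no head. Point it out to the overhead camera by holding the fingertips one to three centimetres straight above it for two seconds, touching no print and not hovering close over any of the good ones, then press the large round button on the console all the way down to log it and let it go. Leave the small button and everything else as it stands.

Things in the scene. Friction and masses are not known exactly. Their poses are not given: they have to be found in the camera images.
- stub_top (a point): middle of the flat top of the failed pawn: a chess pawn whose print stopped half way, only a foot and a stem ending in a bare flat top 20 mm across, 30 mm above the build plate, with no head. Shortest of the six prints
- stub: the failed pawn itself, 30 mm high, 38 mm foot, loose, about 15 g; origin at the centre of its underside, z up. Any of the six places on the plate may be its place
- confirm_top (a point): centre of the top face of the large round grey button on the console: cap 40 mm across, moves straight down 6 mm against a spring (about 5 N when fully down) and springs back; unpressed its top is 62 mm above the bench, the highest thing on the console, 10 mm proud of its black collar (56 mm across)
- confirm (a joint): travel of the large button in m: 0 released, 0.006 fully down; pressed counts above 0.004
- cancel (a joint): travel of the small round grey button, 14 mm across, on the same console 66 mm from the large one (centre to centre): 0 released, 0.004 fully down. Not to be pressed
- console: grey console box fixed on the bench, 150 (x) x 130 (y) x 40 mm high, dark flat screen on the half away from the robot, both buttons on the half nearer the robot (large one at x -40, y -30 mm, small one at x -40, y +36 mm); origin at the centre of its underside. It may stand left or right of the build plate
- plate: square build plate, 235 x 235 x 4 mm, fixed on the bench, origin at the centre of its underside; six prints stand on it about 80 to 90 mm apart, in two rows of three
- pawn0: good whole pawn with a round head, 62 mm high, loose, about 20 g; brown printed plastic, round foot 38 mm across; origin at the centre of its underside, z up
- pawn1: good whole pawn with a round head, 62 mm high, loose, about 20 g; brown printed plastic, round foot 38 mm across; origin at the centre of its underside, z up
- pawn2: good whole pawn with a round head, 62 mm high, loose, about 20 g; brown printed plastic, round foot 38 mm across; origin at the centre of its underside, z up
- pawn3: good whole pawn with a round head, 62 mm high, loose, about 20 g; brown printed plastic, round foot 38 mm across; origin at the centre of its underside, z up
- rook: good whole rook (castle) with five battlements, 50 mm high, loose, about 22 g; brown printed plastic, round foot 38 mm across; origin at the centre of its underside, z up
- scraper: scraper with a black handle, 200 mm long, lying on the bench behind the plate and console
- glue: white glue bottle, 32 mm across, 100 mm high, standing on the bench behind the plate and console
- gear: white printed gear, 70 mm across, 20 mm high, lying on the bench at the left; origin at the centre of its underside
Mind the look-alikes: they are no part of the job. What is shaped like the pawn1 but green or yellow is not meant. Of the things that look like the console, take the one that is farthest to the robot's left at the start.

How it is judged:
By the outcome, as a careful person would: the job done as asked, in the order asked, and still so for the second after the job is handed in, with the robot touching nothing.
It also fails if it takes over 48 s, if anything falls off the work surface, if the arm or the gripper's body presses on something with over 40 N, if the wrist force passes 120 N, or if a joint passes its speed limit or range.

## Working session

There is one attempt and no reset: what is moved stays moved. The work goes in short steps, Python scripts to look and compute and a shell command to move; the robot and the scene stay as the last step left them, time stands still between calls to the robot, and variables do not carry over. Pictures are saved under pics/ and viewed, at most 10 in all, crops included, and the job is handed in when it is done.

```bash
mkdir -p pics
cat > h.py <<'E'
import numpy as np, cv2
from plant import get_state, snapshot, camera_model, r
def snap(n,f):
    m=camera_model(n); p,d=snapshot(n); cv2.imwrite(f'pics/{f}.png',p[:,:,::-1]); np.savez(f'pics/{f}.npz',p=p,d=d,K=m['intrinsics'],D=m['dist'],V=m['view']); 
def cloud(f):
    a=np.load(f'pics/{f}.npz'); h,w=a['d'].shape
    uv=np.stack(np.meshgrid(np.arange(w),np.arange(h)),-1).reshape(-1,1,2).astype(np.float64)
    n=cv2.undistortPoints(uv,a['K'],a['D']).reshape(h,w,2)
    P=np.concatenate([n,np.ones((h,w,1))],-1)*a['d'][...,None]
    V=a['V']; W=(P-V[:3,3])@V[:3,:3]
    W[a['d']==0]=np.nan
    return a['p'],W
E
python3 - <<'E'
from h import *
s=get_state(); print(s['clock'],s['tool_pos'],s['eef_rot'],s['opening'],r.nose_length)
snap('scene','s1'); snap('side','d1')
E
```

```text
0.0 [ 6.24384182e-01 -3.56766092e-05  2.48906212e-01] [ 7.07058426e-01  7.07154537e-01 -6.93300095e-04 -6.01918149e-04] 1.000637312012986 0.011
```

View pics/s1.png

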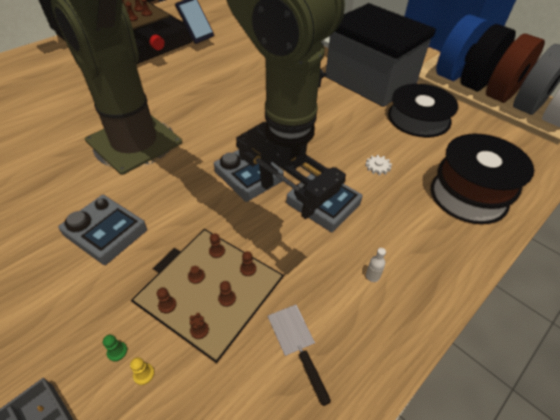

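View pics/d1.png

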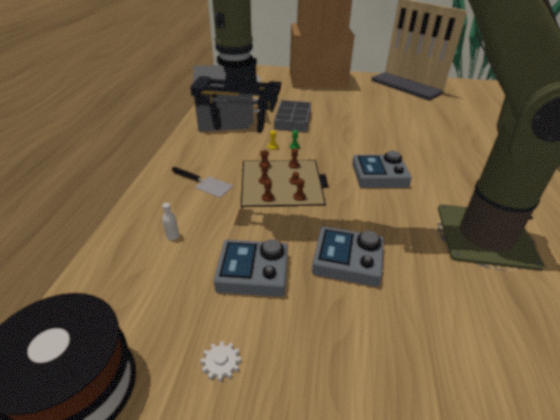

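The scene picture shows three consoles, at (103,228), (245,175) and (325,200), and a plate with six prints around (210,290). The short one looks to be at (196,274), which is (295,178) in the side view. I'll measure all of these.

Run:
```python
from h import *
from scipy import ndimage as N
for f in ('s1','d1'):
    p,W=cloud(f); hsv=cv2.cvtColor(p,cv2.COLOR_RGB2HSV)
    z=W[...,2]; x=W[...,0]; y=W[...,1]
    box=(235,310,140,290) if f=='d1' else (125,290,225,360)
    print(f)
    brown=(p[...,0]>1.7*p[...,1])&(p[...,0]<150)&(z>0.01)&(z<.08)&(x>.3)&(x<.95)
    L,n=N.label(brown)
    for i in range(1,n+1):
        m=L==i
        if m.sum()<40: continue
        c=N.center_of_mass(m); zz=z[m]; t=m&(z>np.nanpercentile(zz,97)-.008)
        print('brown',m.sum(),np.round(c),'ztop',np.nanpercentile(zz,[97,99]).round(3),'xy top',np.nanmedian(x[t]).round(3),np.nanmedian(y[t]).round(3))
    g=(z>.055)&(z<.067)&(hsv[...,1]<70)&(hsv[...,2]<150)&(x>.25)&(x<.95)
    L,n=N.label(g)
    for i in range(1,n+1):
        m=L==i
        if m.sum()<40: continue
        print('grey',m.sum(),np.round(N.center_of_mass(m)),[np.nanmedian(a[m]).round(4) for a in (x,y,z)])
a=cv2.imread('pics/s1.png')[225:365,125:295]; b=cv2.imread('pics/d1.png')[140:215,230:330]
a=cv2.resize(a,(480,395),interpolation=3);b=cv2.resize(b,(300,225),interpolation=3)
o=np.zeros((395,790,3),np.uint8);o[:,:480]=a;o[:225,485:785]=b;cv2.imwrite('pics/c1.png',o)
```

```text
s1
brown 269 [ 92. 503.] ztop [0.079 0.08 ] xy top 0.668 0.908
brown 230 [195. 476.] ztop [0.08 0.08] xy top 0.824 0.439
brown 194 [246. 216.] ztop [0.065 0.066] xy top 0.485 -0.079
brown 206 [264. 248.] ztop [0.065 0.066] xy top 0.571 -0.06
brown 157 [274. 196.] ztop [0.035 0.035] xy top 0.506 -0.152
brown 232 [294. 226.] ztop [0.065 0.066] xy top 0.595 -0.14
brown 262 [301. 165.] ztop [0.065 0.066] xy top 0.52 -0.238
brown 274 [326. 198.] ztop [0.055 0.056] xy top 0.61 -0.224
grey 1967 [100. 419.] [np.float64(0.5121), np.float64(0.7005), np.float64(0.0627)]
grey 59 [106. 525.] [np.float64(0.7486), np.float64(0.9142), np.float64(0.0616)]
grey 43 [118. 551.] [np.float64(0.8239), np.float64(0.9136), np.float64(0.0605)]
grey 124 [158. 230.] [np.float64(0.3046), np.float64(0.1163), np.float64(0.0621)]
grey 118 [203. 478.] [np.float64(0.8428), np.float64(0.431), np.float64(0.0631)]
d1
brown 72 [160. 294.] ztop [0.062 0.063] xy top 0.513 -0.223
brown 240 [177. 265.] ztop [0.065 0.067] xy top 0.581 -0.124
brown 158 [186. 298.] ztop [0.064 0.065] xy top 0.483 -0.067
brown 204 [375. 110.] ztop [0.079 0.08 ] xy top 0.713 0.529
brown 238 [409.  77.] ztop [0.079 0.08 ] xy top 0.737 0.584
grey 105 [113. 236.] [np.float64(0.7477), np.float64(-0.4463), np.float64(0.061)]
grey 45 [115. 204.] [np.float64(0.8544), np.float64(-0.412), np.float64(0.0616)]
grey 64 [220. 169.] [np.float64(0.7653), np.float64(0.1452), np.float64(0.0613)]
grey 194 [237. 369.] [np.float64(0.3015), np.float64(0.1258), np.float64(0.0619)]
grey 201 [246. 271.] [np.float64(0.5146), np.float64(0.1905), np.float64(0.0617)]
grey 48 [395. 109.] [np.float64(0.7055), np.float64(0.5506), np.float64(0.0618)]
grey 57 [412.  90.] [np.float64(0.7199), np.float64(0.5793), np.float64(0.0622)]
```

View pics/c1.png

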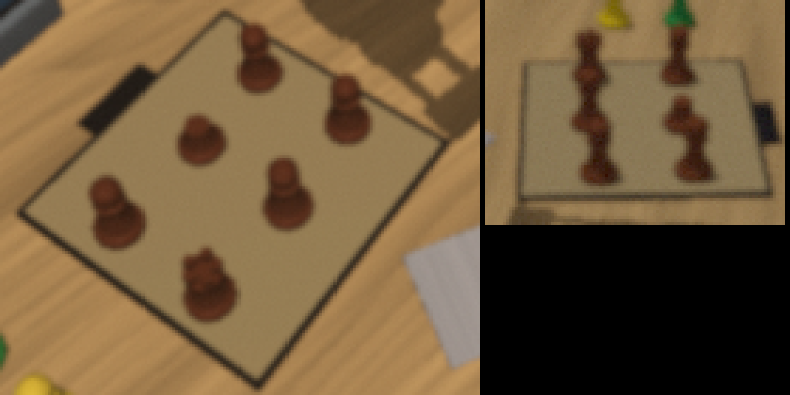

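Candidates for the stub are the six brown prints in the scene picture. (274,196 row/col) tops out at z=0.035 and is the only one without a head, which matches 4+30 mm. The others read 0.055 (rook) or 0.065 (pawns). So the stub is at about (0.506,-0.152).

Large buttons at z≈0.062: A (0.515,0.19) and B (0.303,0.12); the third console stands on the right (y<0). A has the largest y, so it is farthest left, and it is within reach.

I'll shut the gripper and move above the stub, staying high.

```bash
python3 -m inch '-1 -0.019 -0.0148 0 0 0 0;-1 -0.019 -0.0148 0 0 0 0;-1 -0.019 -0.0148 0 0 0 0;-1 -0.019 -0.0148 0 0 0 0;-1 -0.019 -0.0148 0 0 0 0;-1 -0.019 -0.0148 0 0 0 0;-1 -0.019 -0.0148 0 0 0 0;-1 -0.019 -0.0148 0 0 0 0;-1 0 0 0 0 0 0;-1 0 0 0 0 0 0;-1 0 0 0 0 0 0;-1 0 0 0 0 0 0' 10
python3 - <<'E'
from h import *
s=get_state(); print(s['tool_pos'],s['eef_rot'],s['opening'])
snap('wrist','w1')
p,W=cloud('w1'); z=W[...,2]
m=(p[...,0]>1.5*p[...,1])&(z>.03)&(z<.039)
m&=np.hypot(W[...,0]-.506,W[...,1]+.152)<.03
print(m.sum(),W[m].mean(0),(W[m].min(0)+W[m].max(0))/2,np.ptp(W[m],0))
E
```

```text
clock: 1.1
tool_pos: [0.5074, -0.1507, 0.2497]
eef_rot: [0.706, 0.708, 0.001, -0.0]
contact_force: [0.3, -0.5, 0.0]
opening: 0.118
finger_force: 0.0
[ 0.50744094 -0.15067032  0.24969034] [ 7.06422054e-01  7.07790606e-01  5.78920851e-04 -6.96779049e-05] 0.11762542629350972
233 [ 0.50190085 -0.14901097  0.03299403] [ 0.50220094 -0.14928365  0.03279304] [0.01919856 0.01833733 0.00470661]
```

View pics/w1.png

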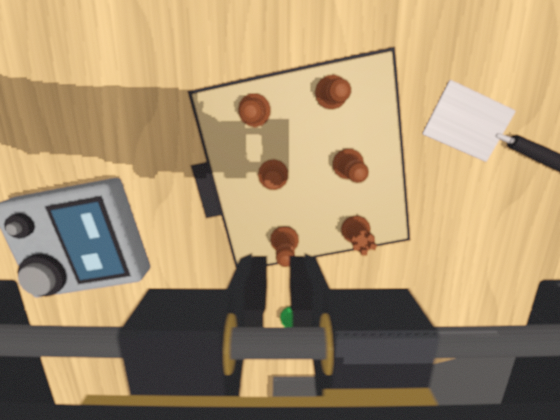

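The wrist view shows the flat-topped stub at (273,174). It measures (0.502,-0.149), 19 mm across, z≈0.033, which agrees with its description. I'll go down to a tip height about 2 cm above it.

```bash
python3 -m inch '-1 0.0015 -0.005 0.010 0 0 0;-1 0 0 0.018 0 0 0;-1 0 0 0.020 0 0 0;-1 0 0 0.020 0 0 0;-1 0 0 0.020 0 0 0;-1 0 0 0.020 0 0 0;-1 0 0 0.020 0 0 0;-1 0 0 0.018 0 0 0;-1 0 0 0.015 0 0 0;-1 0 0 0.012 0 0 0;-1 0 0 0.008 0 0 0;-1 0 0 0.004 0 0 0;-1 0 0 0 0 0 0;-1 0 0 0 0 0 0;-1 0 0 0 0 0 0'
```

```text
clock: 2.4
tool_pos: [0.5022, -0.1505, 0.0654]
eef_rot: [0.707, 0.707, 0.0, 0.001]
contact_force: [-0.2, 0.7, 0.1]
opening: 0.004
finger_force: 0.0
```

Tips are at z 0.054, 2 cm above the top. I'll hold for over 2 s.

```bash
Z='-1 0 0 0 0 0 0'; python3 -m inch '-1 0.0005 0 0 0 0 0;-1 0 0 0 0 0 0;-1 0 0 0 0 0 0;-1 0 0 0 0 0 0;-1 0 0 0 0 0 0;-1 0 0 0 0 0 0;-1 0 0 0 0 0 0;-1 0 0 0 0 0 0;-1 0 0 0 0 0 0;-1 0 0 0 0 0 0;-1 0 0 0 0 0 0;-1 0 0 0 0 0 0;-1 0 0 0 0 0 0;-1 0 0 0 0 0 0;-1 0 0 0 0 0 0;-1 0 0 0 0 0 0;-1 0 0 0 0 0 0;-1 0 0 0 0 0 0;-1 0 0 0 0 0 0;-1 0 0 0 0 0 0'
python3 -m inch '-1 0 0 0 0 0 0;-1 0 0 0 0 0 0;-1 0 0 0 0 0 0;-1 0 0 0 0 0 0;-1 0 0 0 0 0 0;-1 0 0 0 0 0 0;-1 0 0 0 0 0 0;-1 0 0 0 0 0 0;-1 0 0 0 0 0 0;-1 0 0 0 0 0 0;-1 0 0 0 0 0 0;-1 0 0 0 0 0 0'
python3 - <<'E'
from h import *
snap('side','d2')
E
```

```text
clock: 4.07
tool_pos: [0.5016, -0.15, 0.0647]
eef_rot: [0.707, 0.707, 0.0, 0.0]
contact_force: [-0.3, -0.3, -0.8]
opening: 0.007
finger_force: 0.0
clock: 5.07
tool_pos: [0.5016, -0.15, 0.0647]
eef_rot: [0.707, 0.707, 0.0, 0.0]
contact_force: [-0.5, -0.0, 0.3]
opening: 0.009
finger_force: 0.0
```

View pics/d2.png

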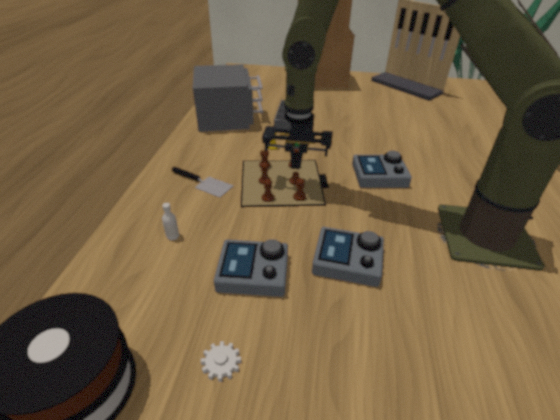

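The tips are over the stub at (296,165) and all prints are standing. I've held for about 2.7 s. Next I'll lift and go high to the left console.

```bash
python3 -m inch '-1 0 0 -0.010 0 0 0;-1 0 0 -0.020 0 0 0;-1 0 0 -0.025 0 0 0;-1 0 0 -0.025 0 0 0;-1 0 0 -0.025 0 0 0;-1 0 0 -0.025 0 0 0;-1 0 0 -0.020 0 0 0;-1 0 0 -0.010 0 0 0'
python3 -m inch '-1 0.015 0.001 0 0 0 0;-1 0.025 0.001 0 0 0 0;-1 0.030 0.001 0 0 0 0;-1 0.030 0.001 0 0 0 0;-1 0.030 0.001 0 0 0 0;-1 0.030 0.001 0 0 0 0;-1 0.030 0.001 0 0 0 0;-1 0.030 0.001 0 0 0 0;-1 0.030 0.001 0 0 0 0;-1 0.030 0.001 0 0 0 0;-1 0.030 0.001 0 0 0 0;-1 0.020 0.001 0 0 0 0;-1 0.010 0.001 0 0 0 0;-1 0 0 0 0 0 0;-1 0 0 0 0 0 0;-1 0 0 0 0 0 0'
python3 - <<'E'
from h import *
snap('wrist','w2'); snap('side','d3')
for f in ('w2','d3'):
    p,W=cloud(f); z=W[...,2]
    m=(z>.058)&(z<.067)&(np.hypot(W[...,0]-.515,W[...,1]-.19)<.035)
    if m.sum(): 
        Q=W[m]; print(f,m.sum(),np.median(Q,0),(Q.min(0)+Q.max(0))/2,np.ptp(Q,0))
E
```

```text
clock: 5.78
tool_pos: [0.5025, -0.1502, 0.2281]
eef_rot: [0.707, 0.707, 0.001, 0.002]
contact_force: [-0.0, -1.0, -0.4]
opening: 0.005
finger_force: 0.0
clock: 7.12
tool_pos: [0.5147, 0.1876, 0.2248]
eef_rot: [0.708, 0.706, -0.001, 0.001]
contact_force: [0.8, -1.2, -0.1]
opening: 0.007
finger_force: 0.0
w2 1206 [0.51541119 0.18585192 0.06085781] [0.51585399 0.18480615 0.06084739] [0.03827778 0.0376828  0.00544341]
d3 190 [0.51458848 0.18797783 0.06182635] [0.51504946 0.18524958 0.06170668] [0.03840996 0.04054344 0.00705157]
```

View pics/w2.png

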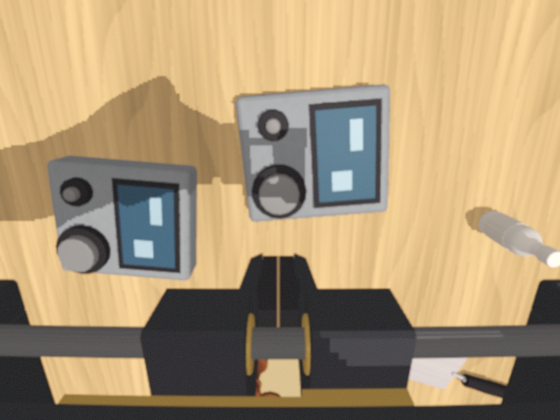

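The wrist view shows the large button at (278,192) and the small one at (273,124). The large button centre is at (0.5155,0.185), 38 mm across, z≈0.061, which fits the description. I'll come down to about 7 mm above it.

```bash
python3 -m inch '-1 -0.0025 0.001 0.010 0 0 0;-1 0 0 0.020 0 0 0;-1 0 0 0.020 0 0 0;-1 0 0 0.020 0 0 0;-1 0 0 0.020 0 0 0;-1 0 0 0.018 0 0 0;-1 0 0 0.015 0 0 0;-1 0 0 0.012 0 0 0;-1 0 0 0.007 0 0 0;-1 0 0 0.003 0 0 0;-1 0 0 0 0 0 0;-1 0 0 0 0 0 0;-1 0 0 0 0 0 0'
```

```text
clock: 8.3
tool_pos: [0.5161, 0.1876, 0.0804]
eef_rot: [0.707, 0.707, 0.001, 0.0]
contact_force: [0.1, 0.1, 0.2]
opening: 0.003
finger_force: 0.0
```

```bash
python3 -m inch '-1 -0.002 0 0 0 0 0;-1 0 0 0.002 0 0 0;-1 0 0 0.002 0 0 0;-1 0 0 0.002 0 0 0;-1 0 0 0.002 0 0 0;-1 0 0 0.002 0 0 0;-1 0 0 0.0015 0 0 0;-1 0 0 0 0 0 0;-1 0 0 0 0 0 0;-1 0 0 0 0 0 0'
```

```text
clock: 9.13
tool_pos: [0.5158, 0.1855, 0.0684]
eef_rot: [0.707, 0.707, 0.0, 0.0]
contact_force: [-0.4, -0.5, 4.6]
opening: 0.008
finger_force: 2.1
```

Spring force is 4.6 N, so it's nearly at the bottom. I'll push on to the stop.

```bash
python3 -m inch '-1 0 0 0.001 0 0 0;-1 0 0 0.001 0 0 0;-1 0 0 0 0 0 0;-1 0 0 0 0 0 0;-1 0 0 0 0 0 0'
```

```text
clock: 9.55
tool_pos: [0.5158, 0.1855, 0.0673]
eef_rot: [0.707, 0.707, 0.0, 0.0]
contact_force: [-2.5, -1.3, 12.9]
opening: 0.009
finger_force: 7.0
```

The force rose past the 5 N spring to 12.9 N, so the button is on its stop. I'll release and lift.

```bash
python3 -m inch '-1 0 0 0 0 0 0;-1 0 0 -0.004 0 0 0;-1 0 0 -0.006 0 0 0;-1 0 0 -0.010 0 0 0;-1 0 0 -0.020 0 0 0;-1 0 0 -0.025 0 0 0;-1 0 0 -0.025 0 0 0;-1 0 0 -0.020 0 0 0;-1 0 0 -0.010 0 0 0;-1 0 0 0 0 0 0;-1 0 0 0 0 0 0;-1 0 0 0 0 0 0;-1 0 0 0 0 0 0;-1 0 0 0 0 0 0'
python3 - <<'E'
from h import *
snap('side','d4'); snap('wrist','w4')
p,W=cloud('w4'); m=(np.hypot(W[...,0]-.5155,W[...,1]-.185)<.014); print(m.sum(),np.nanmedian(W[m],0))
a=cv2.imread('pics/d4.png'); b=cv2.imread('pics/w4.png')
o=np.zeros((300,800,3),np.uint8); o[:,:400]=cv2.resize(a,(400,300)); o[:,400:]=cv2.resize(b,(400,300)); cv2.imwrite('pics/c4.png',o)
E
```

```text
clock: 10.72
tool_pos: [0.5149, 0.1853, 0.185]
eef_rot: [0.707, 0.707, -0.001, -0.0]
contact_force: [-0.5, -1.2, -0.5]
opening: 0.002
finger_force: 0.0
4133 [0.51555757 0.19438812 0.20204061]
```

View pics/c4.png

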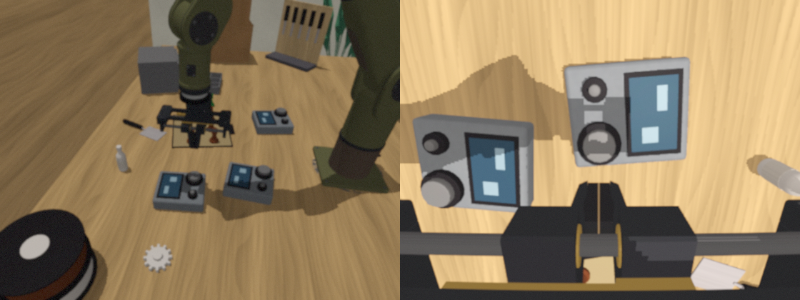

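The tool is clear of everything, contact force is back to about zero, and the consoles and plate are where they were.

```bash
python3 -c "from plant import r; print(r.finish_job())"
```

```text
the job is handed in; nothing more can be done
None
```

The job is handed in: I held the fingertips 2 cm above the failed pawn for about 2.7 s, then pressed the large button on the left-most console to its stop (12.9 N) and released it, about 11 s in all; the verdict was not shown.

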